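Mount the string spool on its dispenser

ROBOT

A 6-joint arm with a two-finger parallel gripper is mounted at the origin on a cart in front of the work surface, level with it; the furniture and walls round the work are solid. World frame = base frame: x ahead of the robot, y to its left, z up, the work surface at z = 0. Lengths are in m, angles in rad, forces in N, time in s.
With the tool pointing down it reaches from about 0.325 to 0.85 m from the base axis. Payload 15.5 kg.
Tool frame: the origin (TCP) lies on the centre line of the jaws, within the pads' length; the fingertips stand 25 mm ahead of it and the grasp point (between the pads) lies 6 mm ahead of it (arm.tips_ahead is the distance from the TCP to the fingertips, in m); y points along the fingers, z is the direction in which the jaws open and shut, and the axes are right-handed (so a half turn about y gives the same grasp; the last joint's range is limited). The gripper opens to 91 mm and grips with 3 to 60 N. Pads are 32 mm wide; open, the fingers measure 118 mm over their backs; the gripper's body (76 mm by 178 mm) begins 60 mm behind the grasp point.
Start: joints at [-1.329, 0.494, 1.345, -0, 1.302, -0.096], TCP at [0.207, -0.59, 0.199] pointing down, gripper open.
Joint ranges: [-2.91, 2.91], [-0.82, 2.16], [0.22, 2.67], [-1.22, 4.37], [0.12, 2.79], [-3.08, 3.08]. Speed limits (rad/s): [1.89, 1.89, 2.57, 3.01, 3.01, 3.01].

INTERFACE

Orientations are given as a unit quaternion [w, x, y, z].
In Python, from bench import arm gives the robot as it stands.
- The arm moves only by the tool carry_out, never from a script. Its argument "motion" is a list that holds one entry, the list of rows, each a list of 6 numbers: the shift along the tool's x, y, z as a fraction of full scale, then the turn, a rotation vector about the tool's x, y, z as a fraction of full scale. In form: [[[x, y, z, wx, wy, wz], ...]]. A call has exactly 5 rows; each row shifts and turns the commanded pose from where the row before left it, along the tool's axes as they then stand; what a row does not reach is not made up. Full scale, the value 1, is 0.03 m for a shift and 8 degrees for a turn. A row lasts 1/8 s, in which the tool goes at most 62.5 mm and 10.7 degrees, less where a joint would pass 70% of its speed; a pose out of reach is approached as far as the arm can. A call with a number of a shift or a turn outside -1 to 1 is refused whole. A call with a gripper value outside its range is refused whole. "gripper" is the opening, from 0 (shut) to 1 (fully open), set as the call begins (left out, the last holds). The fingers move at their own pace and stop on an object; "force" is the grip in N (left out, the last holds). Time passes only in rows, so rows that do not move let the fingers close, or fill a call up. It gives the time, the measured TCP pose, the force and the opening at its end, in the units of the state.
- arm.read_state(): the state, without advancing time (a new reading comes with each control period).
- arm.read_camera(name): name is "side" or "top" or "wrist"; returns a dict with "pixels" (400x640x3 uint8, red, green, blue), "z_map" (400x640 float32, m along the optical axis (not along the pixel's ray), 0 where there is no reading), "vertical_fov" (degrees; the focal length in pixels is half the picture's height over the tangent of half this angle, whatever the lens; pixels are square), "cx", "cy" (the principal point, pixels), "R" (3x3) and "t" (3): a world point X has camera coordinates R X + t. Camera axes: x right, y down, z forward; pixel columns grow to the right and rows downward; lengths in m; the calibration is good to about 2 mm. A picture is of the moment at which its call begins.
- arm.finish_job(): hands the job in, once; it reports no verdict.
The state is a dict: "clock": time; "q": joint angles; "dq": joint speeds; "joint_torque": joint torques, N m; "tool_pos": TCP position; "orientation": TCP orientation; "ft_force": force on the tool from outside, world axes, zero at the start; "ft_torque": the same for the moment, N m; "opening": finger opening in m.
Only numpy, scipy, OpenCV 4.12 (cv2) and the standard library are available. Lean on these libraries where they do the work, as an engineer would, in place of code of your own. Each camera call takes 0.05 s, during which the arm holds its last target.

TASK

Put the spool of kitchen string on the upright spindle of the string dispenser: push it down past the spring catch and turn it until its hidden slots drop over the turntable's lugs, so that it sits fully home and the catch has sprung out above it. Let go of it and do not disturb the other things on the worktop.

Things in the scene. Friction and masses are not known exactly. Their poses are not given: they have to be found in the camera images.
- spool_grip (a point): Spool of kitchen string, loose, upright on the worktop, 88 mm tall, about 0.2 kg: white foot 74 mm across, tan string pack 69 mm across up to 48 mm above the underside, then a plain round white neck 28 mm across from 48 to 88 mm; grip it by this neck. This point is on its axis (z), 70 mm above the underside. A 16.6 mm bore runs straight through from end to end.
- spool: Centre of the spool's underside (mouth of its bore). Four radial slots, 90 degrees apart, 13 mm wide and 10 mm deep, are cut in the underside along the spool's x and y axes; they cannot be seen from above or from the side.
- spindle_tip (a point): Tip of the upright steel spindle of the string dispenser, which is fixed to the worktop (round dark base 120 mm across). The spindle is 14 mm thick and tapers over its last 10 mm to a 5 mm tip; the tip is 134 mm above the worktop.
- spindle_foot (a point): On the spindle's axis, at the top face of the turntable (76 mm across, 22 mm above the worktop), where the underside of the spool rests when fully home. Two black lugs stand on the turntable, opposite each other, 24 mm from the axis: 8 mm wide, 12 mm long radially, 8 mm tall.
- holder: The dispenser; origin under the centre of its base, fixed. Its turntable has a stiff brake (slips at about 0.4 N m). The angle of the lugs differs every time and is not given by this pose. With the lugs not under slots the spool stands on them, 7 mm too high; it can drop home only within about 0.08 rad of a fitting angle, and these repeat every 90 degrees.
- catch (a joint): Brass spring catch on the spindle's side just below the tip, a ramp facing up and out, its underside 111.5 mm above the worktop. Value in m: 0 = sprung out (5.5 mm proud of the spindle), 0.0085 = pressed in. The bore of a spool pushed down (3 to 10 N) presses it in and rubs on it; it springs out again above the neck once the spool is fully home.
- mug: A fixed bystander: striped mug, about 84 mm across, 101 mm tall, handle at its +y side; origin at the centre of its underside.
- glass: A fixed bystander: clear drinking glass, 77 mm across, 89 mm tall; origin at the centre of its underside.
- bowl: A fixed bystander: blue bowl, 135 mm across, 69 mm tall; origin at the centre of its underside.
- teaspoon: A loose bystander: small steel spoon, lying flat, 139 x 30 mm, 10 mm tall, long along its x axis; origin at the centre of its underside.
- jar: A loose bystander: honey jar with a black lid, 63 mm across, 94 mm tall; origin at the centre of its underside.
- grinder: A loose bystander: wooden pepper mill, 58 mm across, 170 mm tall; origin at the centre of its underside.
- serving_tongs: A loose bystander: steel tongs, lying flat, 324 x 64 mm, 38 mm tall, long along its x axis; origin at the centre of its underside.
- tumbler: A fixed bystander: grey-blue beaker, upside down, 86 mm across, 129 mm tall; origin at the centre of its underside.

How it is judged:
By the outcome, as a careful person would: the job done as asked, in the order asked, and still so for the second after the job is handed in, with the robot touching nothing.
It also fails if it takes over 64 s, if anything falls off the work surface, if the arm or the gripper's body presses on something with over 40 N, if the wrist force passes 120 N, or if a joint passes its speed limit or range.

## Working session

There is one attempt and no reset: what is moved stays moved. The work goes in short steps, Python scripts to look and compute and a tool call to move; the robot and the scene stay as the last step left them, time stands still between calls to the robot, and variables do not carry over. Pictures are saved under pics/ and viewed, and the job is handed in when it is done.

Besides the shell and the picture viewer there is one more tool, called after ">>>" as name(argument=value, ...) on one line, values as JSON. carry_out: Moves the arm, as the interface text tells. Shift numbers are shares of 0.03 m and turn numbers shares of 8 degrees, none past 1 either way. Its arguments: {"type":"object","properties":{"motion":{"type":"array","items":{"type":"array","items":{"type":"array","items":{"type":"number","minimum":-1,"maximum":1}}}},"gripper":{"type":"number"},"force":{"type":"number"}},"required":["motion"]}

```bash
ls; mkdir -p pics; cat > h.py <<'E'
import numpy as np, cv2
from bench import arm
def cam(n,save=None):
    c=arm.read_camera(n)
    if save: cv2.imwrite(f'pics/{save}.png',c['pixels'][:,:,::-1])
    c['f']=200/np.tan(np.radians(c['vertical_fov'])/2)
    c['R']=np.array(c['R']);c['t']=np.array(c['t'])
    return c
def pts(c):
    v,u=np.mgrid[0:400,0:640]; z=c['z_map']
    P=np.stack([(u-c['cx'])/c['f']*z,(v-c['cy'])/c['f']*z,z],-1)
    return (P-c['t'])@c['R']
def ray(c,u,v,h):
    d=c['R'].T@np.array([(u-c['cx'])/c['f'],(v-c['cy'])/c['f'],1]); o=-c['R'].T@c['t']
    return o+d*(h-o[2])/d[2]
def proj(c,X):
    p=c['R']@np.array(X)+c['t']; return p[:2]/p[2]*c['f']+[c['cx'],c['cy']]
E
python3 - <<'E'
from h import *
s=arm.read_state(); print({k:np.round(v,3).tolist() for k,v in s.items()})
for n in ['side','top','wrist']:
    c=cam(n,n+'0'); print(n,c['vertical_fov'],c['cx'],c['cy'],(-c['R'].T@c['t']).round(3),c['R'].round(2).tolist())
E
```

```text
pics
{'clock': 0.0, 'q': [-1.328, 0.494, 1.346, -0.0, 1.303, -0.095], 'dq': [0.0, -0.0, -0.001, 0.001, 0.001, -0.001], 'joint_torque': [0.004, -87.882, -38.185, 0.071, 0.053, -0.0], 'tool_pos': [0.207, -0.589, 0.198], 'orientation': [0.119, -0.119, 0.697, -0.697], 'ft_force': [0.809, -0.255, -1.085], 'ft_torque': [0.01, 0.025, 0.014], 'opening': 0.091}
side 42.44131345257255 327.4819207326382 196.96311693795207 [ 0.299 -1.414  0.981] [[0.99, -0.16, -0.0], [-0.09, -0.52, -0.85], [0.13, 0.84, -0.52]]
top 45.72830915979762 307.17897098021535 200.1796814745376 [ 0.333 -0.037  1.507] [[-0.02, -1.0, 0.0], [-0.99, 0.02, -0.11], [0.11, -0.0, -0.99]]
wrist 63.030507087284946 321.53015417595464 200.61576645822757 [ 0.274 -0.566  0.384] [[0.33, -0.94, -0.0], [-0.91, -0.32, 0.25], [-0.24, -0.08, -0.97]]
```

View pics/side0.png

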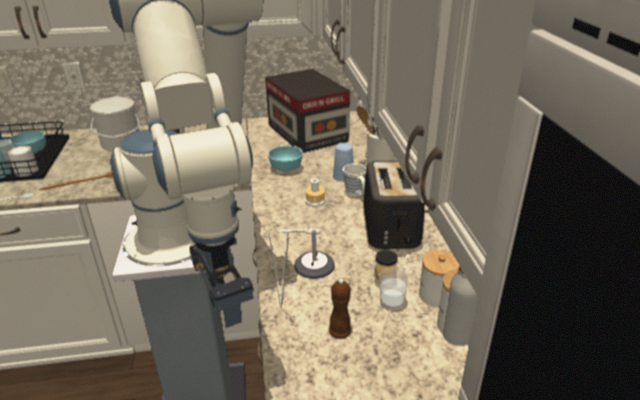

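View pics/top0.png

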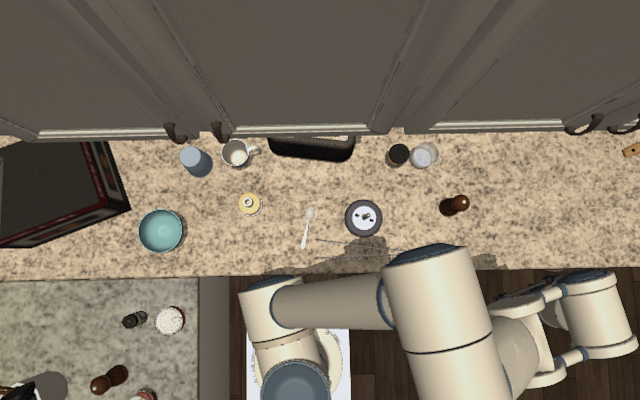

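View pics/wrist0.png

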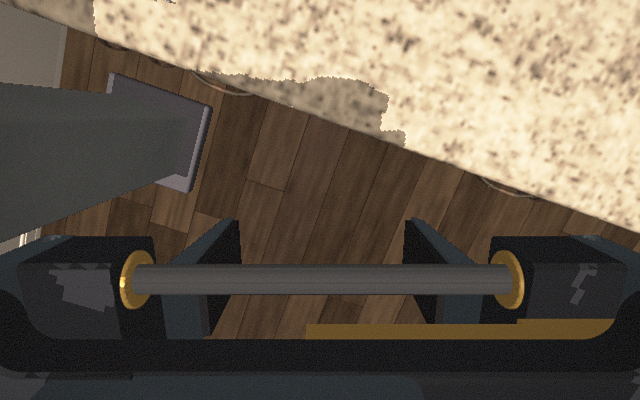

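The side view shows the spool near (315,190), the dispenser near (314,262) and the tongs near (285,265). In the top view they are at about (249,204) and (363,217). I'll measure both next.

```bash
python3 - <<'E'
from h import *
c=cam('top'); P=pts(c); np.save('topP.npy',P); 
im=c['pixels'][:,:,::-1]
for n,(a,b,w,h) in {'sp':(225,180,50,50),'di':(338,192,50,50)}.items():
    cv2.imwrite(f'pics/top_{n}.png',cv2.resize(im[b:b+h,a:a+w],None,fx=8,fy=8,interpolation=cv2.INTER_NEAREST))
cv2.imwrite('pics/topz.png',cv2.resize(im[130:290,140:480],None,fx=2.3,fy=2.3,interpolation=cv2.INTER_CUBIC))
def reg(a,b,w,h,lo,hi):
    Q=P[b:b+h,a:a+w].reshape(-1,3); m=(Q[:,2]>lo)&(Q[:,2]<hi); return Q[m]
def circ(Q):
    xy=Q[:,:2].astype(np.float32); (x,y),r=cv2.minEnclosingCircle(xy); return np.round([x,y,r,len(Q),Q[:,2].mean()],4)
for lo,hi in [(.08,.1),(.04,.056),(.035,.1)]:
    print('spool',lo,circ(reg(225,180,50,50,lo,hi)))
for lo,hi in [(.1,.14),(.028,.034),(.018,.026),(.006,.1)]:
    Q=reg(338,192,50,50,lo,hi)
    if len(Q):print('disp',lo,circ(Q),Q[:,:2].mean(0))
for n,uv in dict(mug=(235,153),glass=(424,155),jar=(398,155),mill=(460,203),tumb=(190,157),bowl=(160,230),spoon1=(311,208),spoon2=(304,246),tong=(318,240),tong2=(400,250)).items(): print(n,P[uv[1],uv[0]].round(3))
E
```

```text
spool 0.08 [4.908e-01 1.390e-01 1.440e-02 4.700e+01 8.630e-02]
spool 0.04 [4.912e-01 1.388e-01 3.490e-02 3.140e+02 4.770e-02]
spool 0.035 [4.912e-01 1.388e-01 3.490e-02 3.870e+02 5.310e-02]
disp 0.1 [ 4.408e-01 -2.154e-01  8.900e-03  2.700e+01  1.252e-01] [ 0.43973682 -0.21608161]
disp 0.028 [ 0.4387 -0.218   0.0359 20.      0.0296] [ 0.43930292 -0.21676203]
disp 0.018 [ 4.374e-01 -2.175e-01  5.620e-02  3.630e+02  2.150e-02] [ 0.43832031 -0.21714613]
disp 0.006 [ 4.469e-01 -2.245e-01  1.044e-01  1.098e+03  1.670e-02] [ 0.43981197 -0.21652969]
mug [0.658 0.187 0.009]
glass [ 0.631 -0.41   0.048]
jar [ 0.623 -0.32   0.093]
mill [ 0.467 -0.478  0.158]
tumb [0.624 0.303 0.126]
bowl [0.416 0.426 0.004]
spoon1 [ 0.333 -0.037  1.507]
spoon2 [ 0.356 -0.028 -0.001]
tong [ 0.373 -0.072  0.03 ]
tong2 [ 0.337 -0.329  0.014]
```

View pics/topz.png

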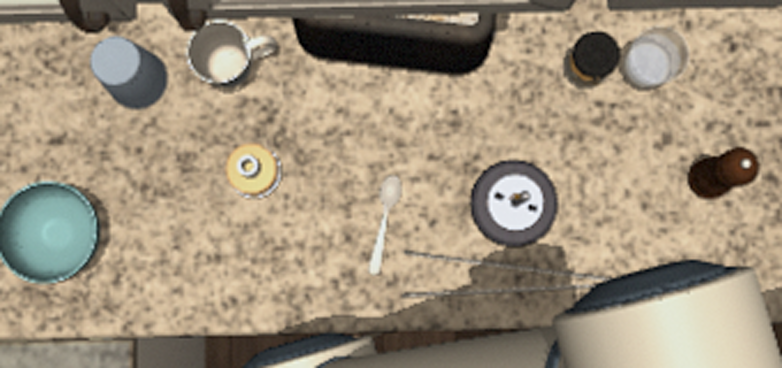

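View pics/top_sp.png

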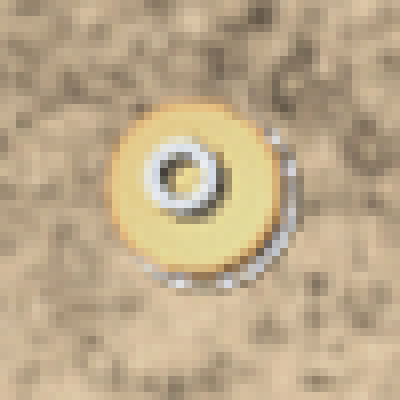

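View pics/top_di.png

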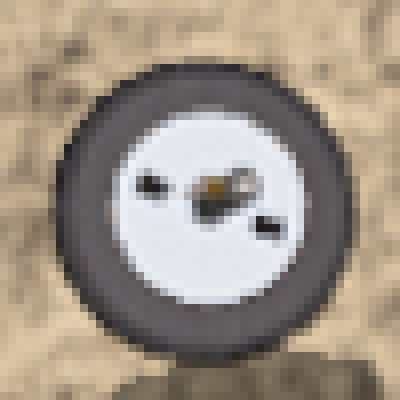

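```bash
cat >> h.py <<'E'
from scipy.spatial.transform import Rotation as Ro
def TR(s=None):
    s=s or arm.read_state(); w,x,y,z=s['orientation']; return Ro.from_quat([x,y,z,w]).as_matrix()
def to(X,s=None):
    s=s or arm.read_state(); d=TR(s).T@(np.array(X)-s['tool_pos']); return (d/0.03)
E
python3 - <<'E'
from h import *
print(TR().round(4).tolist()); print('units',to([.491,.139,.26]).round(2))
P=np.load('topP.npy')
c=cam('top')
for u,v in [(150,186),(268,228),(213,187)]:
    print(ray(c,338+u/8-.5,192+v/8-.5,.030).round(4))
E
```

```text
[[-0.9435, -0.0002, 0.3314], [-0.3314, 0.0007, -0.9435], [-0.0, -1.0, -0.0007]]
units [-16.98  -2.03 -19.77]
[ 0.4494 -0.1938  0.03  ]
[ 0.4321 -0.2393  0.03  ]
[ 0.4485 -0.2184  0.03  ]
```

>>> carry_out(motion=[[[0,-0.8,-0.5,0,0,0],[-0.5,-0.8,-0.9,0,0,0],[-0.8,-0.5,-0.95,0,0,0],[-0.85,0,-0.95,0,0,0],[-0.85,0,-0.95,0,0,0]]], gripper=1)

```text
clock: 0.88
tool_pos: [0.2501, -0.4384, 0.2622]
orientation: [-0.119, 0.119, -0.697, 0.697]
ft_force: [0.2, 0.2, -0.1]
opening: 0.0914
```

>>> carry_out(motion=[[[-0.85,0,-0.95,0,0,0],[-0.85,0,-0.95,0,0,0],[-0.85,0,-0.95,0,0,0],[-0.85,0,-0.95,0,0,0],[-0.85,0,-0.95,0,0,0]]])

```text
clock: 1.5
tool_pos: [0.3231, -0.2617, 0.2621]
orientation: [-0.119, 0.119, -0.697, 0.697]
ft_force: [0.2, -0.6, -0.6]
opening: 0.091
```

```bash
python3 - <<'E'
from h import *
s=arm.read_state(); print(s['clock'],s['tool_pos'],np.round(s['q'],2)); print('units',to([.491,.139,.26]).round(2)); cam('wrist','w1')
E
```

```text
1.5 [ 0.32313343 -0.26166899  0.26207886] [-0.82  0.12  1.72  0.    1.29  0.41]
units [ -9.7    0.07 -10.75]
```

View pics/w1.png

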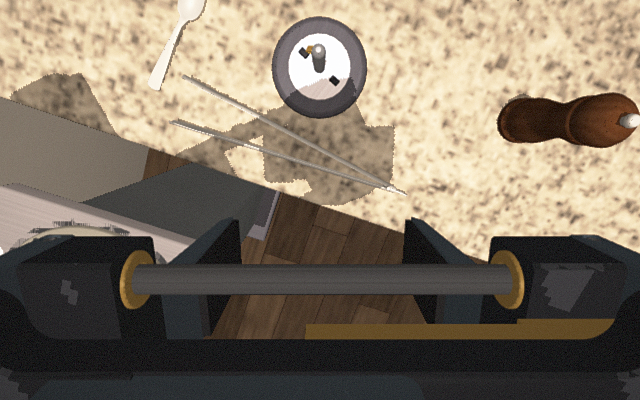

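The wrist view shows the whole dispenser: disc about (320,66), spindle tip about (318,48), lugs about (304,52) and (334,80). I'll measure it from this pose.

```bash
python3 - <<'E'
from h import *
c=cam('wrist'); im=c['pixels'][:,:,::-1]
cv2.imwrite('pics/w1z.png',cv2.resize(im[10:125,265:375],None,fx=5,fy=5,interpolation=cv2.INTER_NEAREST))
P=pts(c)[10:125,265:375].reshape(-1,3)
for lo,hi in [(.13,.14),(.11,.137),(.06,.11),(.027,.035),(.02,.026)]:
    Q=P[(P[:,2]>lo)&(P[:,2]<hi)]
    if len(Q): (x,y),r=cv2.minEnclosingCircle(Q[:,:2].astype(np.float32)); print(lo,len(Q),np.round([x,y,r],4),Q.mean(0).round(4))
# dark base ellipse top: gray mask
hsv=cv2.cvtColor(im,cv2.COLOR_BGR2HSV); roi=np.zeros((400,640),np.uint8); roi[10:125,265:375]=1
g=im.astype(int).max(2); sat=im.astype(int).max(2)-im.astype(int).min(2)
print(P[:,2].min(),P[:,2].max())
E
```

```text
0.13 103 [ 0.4418 -0.2169  0.0049] [ 0.4423 -0.2165  0.1325]
0.11 267 [ 0.4399 -0.217   0.0063] [ 0.4413 -0.2153  0.1266]
0.06 84 [ 0.4407 -0.2168  0.0068] [ 0.4373 -0.2181  0.0868]
0.027 145 [ 0.443  -0.2166  0.0298] [ 0.4421 -0.2161  0.03  ]
0.02 2673 [ 0.4177 -0.2024  0.0662] [ 0.4406 -0.2163  0.0223]
-0.0030874754507648674 0.44795859445491176
```

View pics/w1z.png

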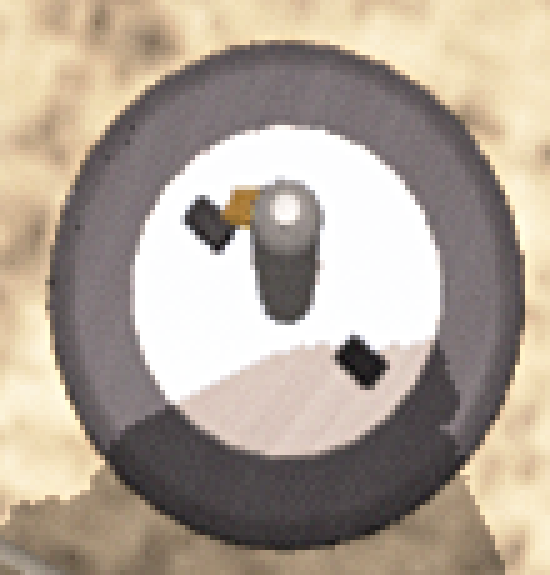

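```bash
python3 - <<'E'
from h import *
c=cam('wrist')
f=lambda u,v,h: ray(c,265+u/5-.5,10+v/5-.5,h)
print('disc',f(287.5,291,.022).round(4),'base',f(288,295,.017).round(4),'tip',f(285,208,.134).round(4))
a,b=f(209,223,.030),f(362,362,.030); print(a,b,(a+b)/2,np.linalg.norm(a-b),np.degrees(np.arctan2(*(a-b)[[1,0]])))
E
```

```text
disc [ 0.4431 -0.218   0.022 ] base [ 0.4429 -0.2182  0.017 ] tip [ 0.4421 -0.2179  0.134 ]
[ 0.4501375  -0.19575706  0.03      ] [ 0.43301277 -0.24066857  0.03      ] [ 0.44157514 -0.21821281  0.03      ] 0.04806558055505148 69.12819229434561
```

>>> carry_out(motion=[[[-0.95,0,-1,0,0,0],[-0.95,0,-1,0,0,0],[-0.95,0,-1,0,0,0],[-0.95,0,-1,0,0,0],[-0.95,0,-1,0,0,0]]])

```text
clock: 2.28
tool_pos: [0.4083, -0.0737, 0.2621]
orientation: [-0.119, 0.118, -0.697, 0.697]
ft_force: [0.8, -0.4, -0.8]
opening: 0.091
```

```bash
python3 - <<'E'
from h import *
s=arm.read_state(); print(s['clock'],s['tool_pos'],np.round(s['q'],2)); print('units',to([.491,.139,.26]).round(2)); c=cam('wrist','w2')
P=pts(c).reshape(-1,3);P=P[(np.hypot(P[:,0]-.491,P[:,1]-.139)<.05)]
for lo,hi in [(.082,.095),(.044,.052)]:
    Q=P[(P[:,2]>lo)&(P[:,2]<hi)]
    if len(Q): (x,y),r=cv2.minEnclosingCircle(Q[:,:2].astype(np.float32)); print(lo,len(Q),np.round([x,y,r],4),Q.mean(0).round(4))
E
```

```text
2.275 [ 0.40828141 -0.07371143  0.26211304] [-0.32  0.12  1.73 -0.    1.29  0.91]
units [-4.95  0.07 -5.78]
0.082 529 [0.4941 0.1407 0.014 ] [0.4943 0.1399 0.0874]
0.044 2172 [0.4938 0.1412 0.0349] [0.4944 0.1344 0.0484]
```

View pics/w2.png

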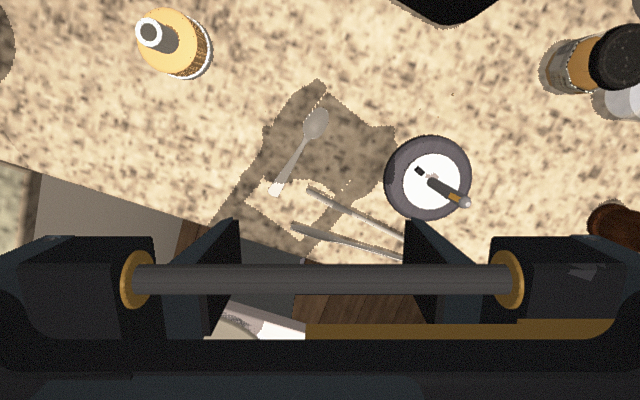

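The wrist view shows the spool at about (170,42), standing clear of the other things. I'm moving over it.

>>> carry_out(motion=[[[-0.95,0,-1,0,0,0],[-0.95,0,-1,0,0,0],[-0.95,0.3,-1,0,0,0],[-0.95,0.5,-1,0,0,0],[-0.8,0.8,-1,0,0,0]]])

```text
clock: 2.95
tool_pos: [0.4897, 0.1138, 0.2139]
orientation: [-0.119, 0.118, -0.697, 0.697]
ft_force: [0.5, 0.3, 0.1]
opening: 0.0913
```

```bash
python3 - <<'E'
from h import *
s=arm.read_state(); print(s['clock'],s['tool_pos'],np.round(s['q'],2)); print('units',to([.4925,.140,.078]).round(2)); c=cam('wrist','w3')
P=pts(c).reshape(-1,3);P=P[(np.hypot(P[:,0]-.491,P[:,1]-.139)<.05)]
for lo,hi in [(.082,.095),(.044,.052)]:
    Q=P[(P[:,2]>lo)&(P[:,2]<hi)]
    if len(Q): (x,y),r=cv2.minEnclosingCircle(Q[:,:2].astype(np.float32)); print(lo,len(Q),np.round([x,y,r],4),Q.mean(0).round(4))
E
```

```text
2.95 [0.48972778 0.11375277 0.21386986] [ 0.11  0.31  1.62 -0.    1.21  1.34]
units [-0.37  4.53 -0.8 ]
0.082 436 [0.4944 0.1411 0.0139] [0.4948 0.1412 0.0875]
0.044 2415 [0.4942 0.1411 0.0345] [0.4965 0.1414 0.0484]
```

View pics/w3.png

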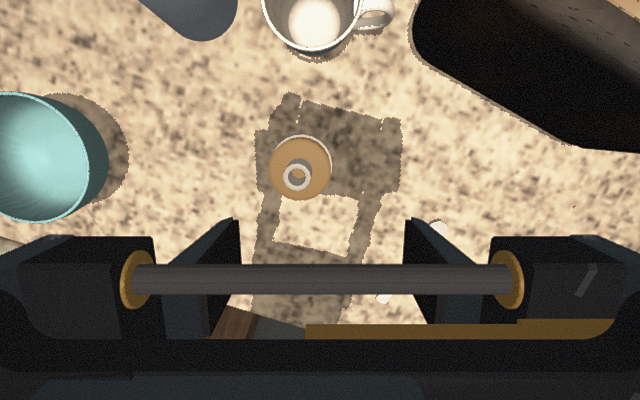

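The wrist view shows the neck at about (298,177), below and between the open jaws. I'm centring on it and going down.

>>> carry_out(motion=[[[-0.42,0.2,-0.81,0,0,0],[0,0.9,0,0,0,0],[0,1,0,0,0,0],[0,1,0,0,0,0],[0,0.7,0,0,0,0]]])

```text
clock: 3.62
tool_pos: [0.4921, 0.1393, 0.0987]
orientation: [-0.118, 0.119, -0.697, 0.697]
ft_force: [-0.0, 0.2, 0.5]
opening: 0.0911
```

```bash
python3 - <<'E'
from h import *
s=arm.read_state(); print(s['clock'],s['tool_pos'],s['ft_force'].round(1)); print('units',to([.4935,.1408,.079]).round(2)); c=cam('wrist','w4');cam('side','s4')
E
```

```text
3.625 [0.49207485 0.13933105 0.09866327] [-0.   0.2  0.5]
units [-0.06  0.66 -0.03]
```

View pics/w4.png

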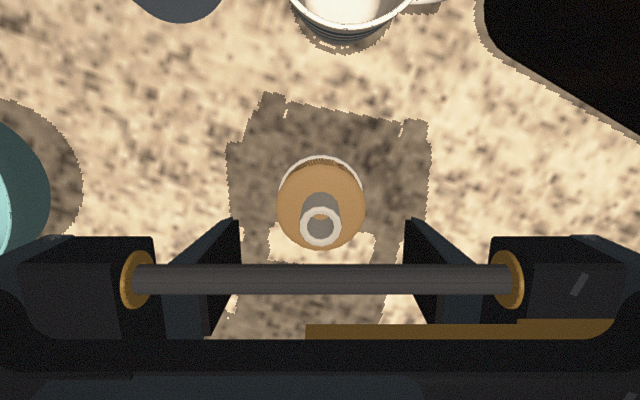

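The neck ring is centred between the jaws at (320,226). I'll lower the last bit and close.

>>> carry_out(motion=[[[-0.04,0.35,-0.03,0,0,0],[0,0.28,0,0,0,0],[0,0,0,0,0,0],[0,0,0,0,0,0],[0,0,0,0,0,0]]])

```text
clock: 4.35
tool_pos: [0.493, 0.1416, 0.0815]
orientation: [-0.119, 0.119, -0.697, 0.697]
ft_force: [0.3, -0.5, -0.0]
opening: 0.0912
```

>>> carry_out(motion=[[[0,0,0,0,0,0],[0,0,0,0,0,0],[0,0,0,0,0,0],[0,0,0,0,0,0],[0,0,0,0,0,0]]], gripper=0, force=40)

```text
clock: 4.97
tool_pos: [0.4927, 0.1415, 0.0811]
orientation: [0.119, -0.119, 0.697, -0.697]
ft_force: [-0.2, -0.5, -0.2]
opening: 0.0441
```

>>> carry_out(motion=[[[0,0,0,0,0,0],[0,0,0,0,0,0],[0,0,0,0,0,0],[0,0,0,0,0,0],[0,0,0,0,0,0]]])

```text
clock: 5.6
tool_pos: [0.4928, 0.1415, 0.0811]
orientation: [0.119, -0.119, 0.697, -0.697]
ft_force: [-0.4, 0.7, 0.1]
opening: 0.0005
```

```bash
python3 - <<'E'
from h import *
s=arm.read_state(); print(s['clock'],s['tool_pos'],s['ft_force'].round(1),s['opening']);c=cam('wrist','w5')
E
```

```text
5.6 [0.49276745 0.14150187 0.08113563] [-0.4  0.7  0.1] 0.0004896989731251617
```

View pics/w5.png

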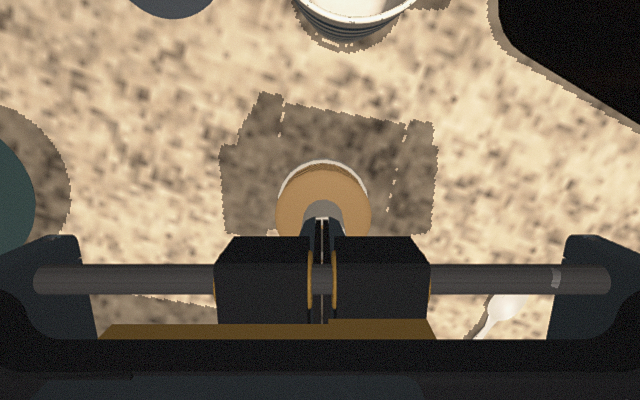

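The fingers have shut fully (opening 0.5 mm), so the grasp missed. The neck is still just ahead of them at about (322,210). I'll find out why.

```bash
python3 - <<'E'
from h import *
s=arm.read_state()
for n in ['wrist','side','top']:
    c=cam(n,n+'6'); im=c['pixels'][:,:,::-1]
    P=pts(c)
    print(n,'proj tcp',proj(c,s['tool_pos']).round(1),'tips',proj(c,s['tool_pos']+TR(s)@[0,.025,0]).round(1), 'oldneck',proj(c,[.4935,.1408,.088]).round(1))
    m=(np.hypot(P[...,0]-.491,P[...,1]-.139)<.06)&(P[...,2]>.044)&(P[...,2]<.052)
    Q=P[m]
    if len(Q): (x,y),r=cv2.minEnclosingCircle(Q[:,:2].astype(np.float32)); print(len(Q),np.round([x,y,r],4),Q.mean(0).round(4))
    u,v=proj(c,[.4935,.1408,.088]).astype(int)
    cv2.imwrite(f'pics/z6{n}.png',cv2.resize(im[max(0,v-50):v+50,max(0,u-50):u+50],None,fx=5,fy=5,interpolation=cv2.INTER_NEAREST))
E
```

```text
wrist proj tcp [321.5 236. ] tips [321.5 222.8] oldneck [323.  239.4]
4089 [0.4942 0.141  0.0344] [0.505  0.1449 0.0483]
side proj tcp [313.2 181.8] tips [313.3 188. ] oldneck [313.4 180.2]
104 [0.4981 0.1391 0.0376] [0.4959 0.132  0.0485]
top proj tcp [246.7 201.4] tips [247.8 202.3] oldneck [246.7 200.9]
14 [0.4634 0.1432 0.0082] [0.4635 0.1428 0.0488]
```

View pics/z6side.png

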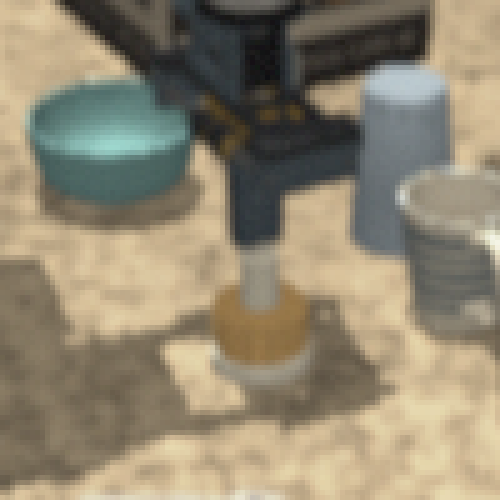

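View pics/z6wrist.png

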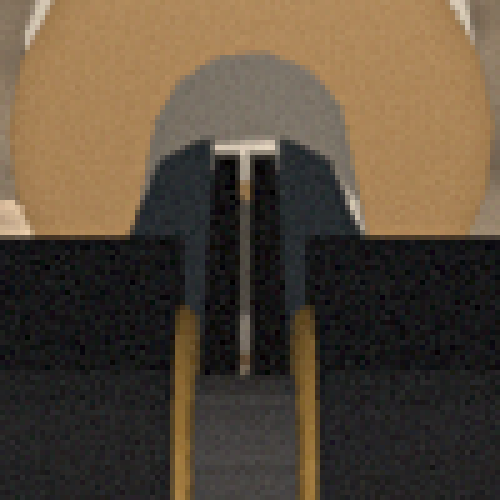

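View pics/top6.png

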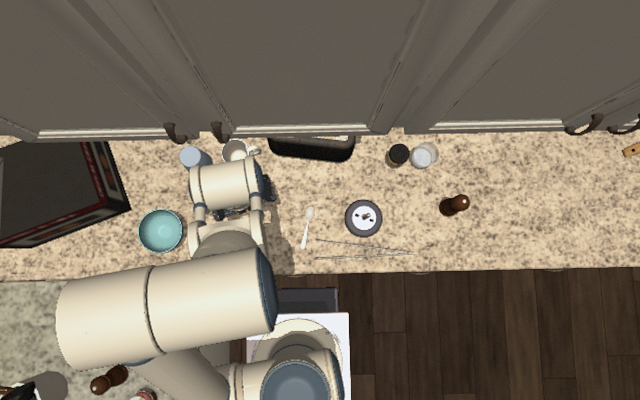

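The side view shows why: the fingertips (about (314,179)) stand just above the top of the neck, though by the reported pose they should be at (313,188). I'll check `arm.tips_ahead` and the depth.

```bash
python3 - <<'E'
from h import *
s=arm.read_state(); print('tips',arm.tips_ahead, [a for a in dir(arm) if a[0]!='_'], s['tool_pos'],s['q'],s['ft_force'])
c=cam('wrist'); P=pts(c)
print((-c['R'].T@c['t']))
for v in range(205,262,4): print(v,P[v,[308,316,318,326,330,334]][:, :].round(3).tolist())
c=cam('side'); P=pts(c)
for v in range(160,196,3): print(v,P[v,314].round(3))
E
```

```text
tips 0.025 ['MotionError', 'finish_job', 'read_camera', 'read_state', 'tips_ahead'] [0.49276774 0.14150327 0.08112052] [1.63112206e-01 4.95515446e-01 1.75329392e+00 1.59219335e-05
 8.92756093e-01 1.39612873e+00] [ 0.46021142  0.42515202 -0.08992716]
[0.55974603 0.16480757 0.26703217]
205 [[0.5, 0.154, 0.049], [0.505, 0.15, 0.062], [0.506, 0.148, 0.062], [0.507, 0.144, 0.063], [0.508, 0.141, 0.06], [0.507, 0.138, 0.055]]
209 [[0.501, 0.154, 0.062], [0.505, 0.149, 0.072], [0.506, 0.148, 0.072], [0.508, 0.144, 0.074], [0.507, 0.141, 0.07], [0.508, 0.138, 0.067]]
213 [[0.5, 0.153, 0.07], [0.505, 0.149, 0.081], [0.506, 0.148, 0.081], [0.508, 0.144, 0.083], [0.508, 0.141, 0.079], [0.507, 0.138, 0.075]]
217 [[0.501, 0.153, 0.078], [0.505, 0.149, 0.087], [0.505, 0.148, 0.088], [0.507, 0.144, 0.087], [0.51, 0.143, 0.097], [0.508, 0.139, 0.085]]
221 [[0.506, 0.154, 0.104], [0.507, 0.15, 0.1], [0.507, 0.148, 0.1], [0.508, 0.144, 0.1], [0.511, 0.143, 0.105], [0.511, 0.141, 0.104]]
225 [[0.507, 0.154, 0.111], [0.507, 0.149, 0.106], [0.507, 0.148, 0.105], [0.509, 0.145, 0.107], [0.51, 0.143, 0.11]
[... 881 characters left out ...]
26, 0.157, 0.189], [0.506, 0.149, 0.141], [0.507, 0.148, 0.143], [0.508, 0.145, 0.142], [0.508, 0.143, 0.141], [0.528, 0.15, 0.189]]
257 [[0.525, 0.156, 0.19], [0.507, 0.149, 0.145], [0.507, 0.148, 0.146], [0.508, 0.145, 0.146], [0.509, 0.143, 0.146], [0.528, 0.15, 0.191]]
261 [[0.525, 0.156, 0.191], [0.507, 0.149, 0.15], [0.507, 0.148, 0.15], [0.508, 0.145, 0.15], [0.508, 0.143, 0.149], [0.527, 0.15, 0.192]]
160 [0.486 0.056 0.211]
163 [0.487 0.06  0.198]
166 [0.485 0.049 0.194]
169 [0.486 0.057 0.178]
172 [0.496 0.136 0.123]
175 [0.495 0.134 0.112]
178 [0.494 0.127 0.104]
181 [0.494 0.129 0.092]
184 [0.494 0.131 0.079]
187 [0.494 0.129 0.068]
190 [0.493 0.128 0.056]
193 [0.492 0.119 0.049]
```

`tips_ahead` says 25 mm, but both cameras put the real fingertips at z≈0.095 with the TCP reading 0.081, about 39 mm higher than stated. Sideways it agrees. From here I'll use the observed tips as the reference: open, go down about 40 mm and grip again.

>>> carry_out(motion=[[[0,0,0,0,0,0],[0,0,0,0,0,0],[0,0,0,0,0,0],[0,0,0,0,0,0],[0,0,0,0,0,0]]], gripper=1)

```text
clock: 6.52
tool_pos: [0.4928, 0.1415, 0.0811]
orientation: [0.119, -0.119, 0.697, -0.697]
ft_force: [-1.0, -0.3, 0.8]
opening: 0.0475
```

>>> carry_out(motion=[[[0,0,0,0,0,0],[0,0,0,0,0,0],[0,0.4,0,0,0,0],[0,0.5,0,0,0,0],[0,0.4,0,0,0,0]]])

```text
clock: 7.15
tool_pos: [0.4922, 0.1414, 0.0406]
orientation: [0.118, -0.119, 0.697, -0.697]
ft_force: [-0.6, -0.0, -0.1]
opening: 0.0909
```

>>> carry_out(motion=[[[0,0,0,0,0,0],[0,0,0,0,0,0],[0,0,0,0,0,0],[0,0,0,0,0,0],[0,0,0,0,0,0]]], gripper=0.2)

```text
clock: 7.78
tool_pos: [0.4929, 0.1415, 0.0423]
orientation: [0.119, -0.119, 0.697, -0.697]
ft_force: [0.6, -0.1, 0.4]
opening: 0.044
```

```bash
python3 - <<'E'
from h import *
s=arm.read_state(); print(s['clock'],s['tool_pos'],s['ft_force'].round(1),s['opening']);c=cam('wrist','w7');c=cam('side')
cv2.imwrite('pics/s7.png',cv2.resize(c['pixels'][130:230,263:363,::-1],None,fx=5,fy=5,interpolation=cv2.INTER_NEAREST))
E
```

```text
7.775 [0.49286542 0.1415383  0.04231455] [ 0.6 -0.1  0.4] 0.04398233747350477
```

View pics/w7.png

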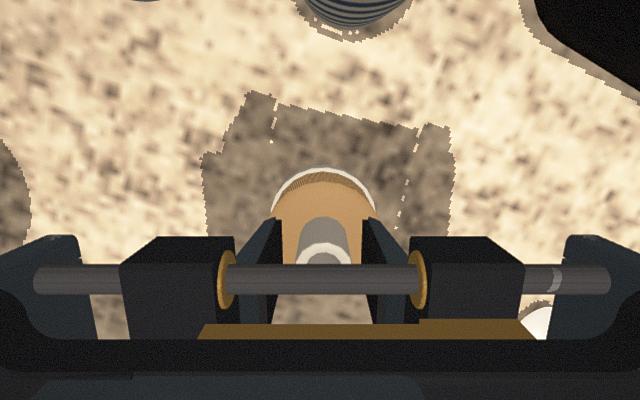

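View pics/s7.png

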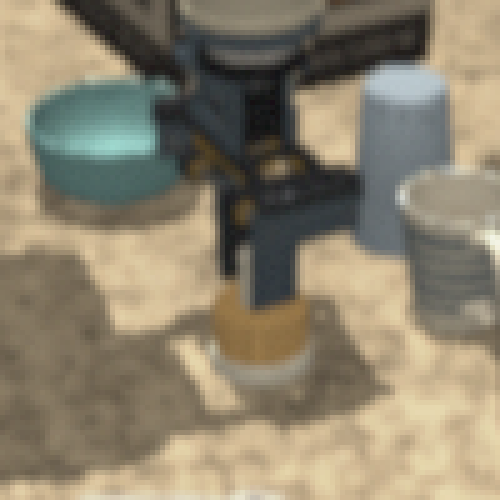

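The neck now stands between the jaws (wrist (323,250)) and the tips are just above the string pack. I'll close.

>>> carry_out(motion=[[[0,0,0,0,0,0],[0,0,0,0,0,0],[0,0,0,0,0,0],[0,0,0,0,0,0],[0,0,0,0,0,0]]], gripper=0, force=40)

```text
clock: 8.5
tool_pos: [0.4928, 0.1415, 0.0421]
orientation: [-0.119, 0.119, -0.697, 0.697]
ft_force: [0.3, -0.9, -0.8]
opening: 0.0272
```

>>> carry_out(motion=[[[0,0,0,0,0,0],[0,-0.2,0,0,0,0],[0,-0.6,0,0,0,0],[0,-0.8,0,0,0,0],[0,-0.5,0,0,0,0]]])

```text
clock: 9.12
tool_pos: [0.4929, 0.1416, 0.1063]
orientation: [0.119, -0.119, 0.697, -0.697]
ft_force: [0.5, -0.4, -3.2]
opening: 0.0275
```

```bash
python3 - <<'E'
from h import *
s=arm.read_state(); print(s['clock'],s['tool_pos'],s['ft_force'].round(1),s['ft_torque'].round(2),s['opening']);c=cam('wrist','w8');c=cam('side')
cv2.imwrite('pics/s8.png',cv2.resize(c['pixels'][110:210,263:363,::-1],None,fx=5,fy=5,interpolation=cv2.INTER_NEAREST))
E
```

```text
9.125 [0.49293447 0.14158637 0.10632051] [ 0.5 -0.4 -3.2] [-0.01  0.01  0.08] 0.027506481038751716
```

View pics/s8.png

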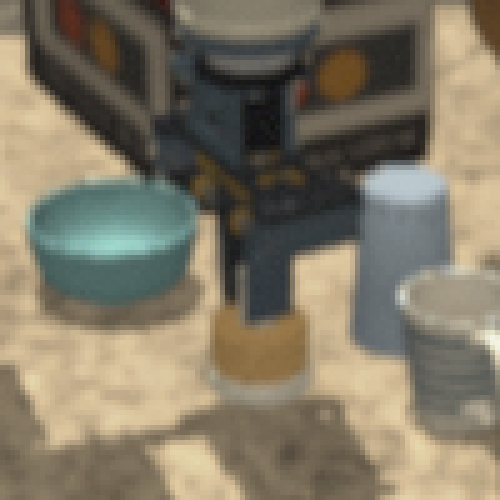

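View pics/w8.png

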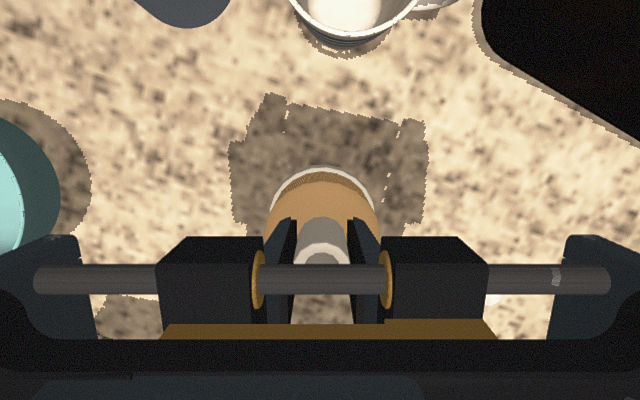

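The spool is lifted: opening 27.5 mm, and it hangs straight in the side view at about (315,182). Its underside is at the TCP reading minus 0.042. I'm carrying it to the dispenser, raised.

>>> carry_out(motion=[[[0.2,-0.8,0.4,0,0,0],[0.5,-0.8,0.95,0,0,0],[0.5,-0.8,0.95,0,0,0],[0.5,-0.7,0.95,0,0,0],[0.5,-0.6,0.95,0,0,0]]])

```text
clock: 9.85
tool_pos: [0.4718, -0.0002, 0.2162]
orientation: [0.119, -0.119, 0.697, -0.697]
ft_force: [-0.2, 0.0, -3.4]
opening: 0.0272
```

>>> carry_out(motion=[[[0.5,0,0.95,0,0,0],[0.5,0,0.95,0,0,0],[0.5,0,0.95,0,0,0],[0.5,0,0.95,0,0,0],[0.4,0,0.7,0,0,0]]])

```text
clock: 10.48
tool_pos: [0.4485, -0.1516, 0.2153]
orientation: [0.118, -0.119, 0.697, -0.697]
ft_force: [0.0, 1.3, -2.3]
opening: 0.0271
```

>>> carry_out(motion=[[[0,0,0,0,0,0],[0,0,0,0,0,0],[0,0,0,0,0,0],[0,0,0,0,0,0],[0,0,0,0,0,0]]])

```text
clock: 11.1
tool_pos: [0.4492, -0.1502, 0.2162]
orientation: [-0.119, 0.119, -0.697, 0.697]
ft_force: [1.0, 0.1, -2.3]
opening: 0.0277
```

```bash
python3 - <<'E'
from h import *
s=arm.read_state(); print(s['clock'],s['tool_pos'],s['ft_force'].round(1),s['ft_torque'].round(2),s['opening'],s['q'].round(2));print(to([.4411,-.2164,.215]).round(2))
c=cam('wrist','w9');c=cam('side')
cv2.imwrite('pics/s9.png',cv2.resize(c['pixels'][190:290,263:363,::-1],None,fx=5,fy=5,interpolation=cv2.INTER_NEAREST))
E
```

```text
11.1 [ 0.44916902 -0.15020223  0.21617186] [ 1.   0.1 -2.3] [-0.01 -0.02 -0.04] 0.02766437404169464 [-0.45  0.26  1.68  0.    1.2   0.78]
[0.99 0.04 1.99]
```

View pics/s9.png

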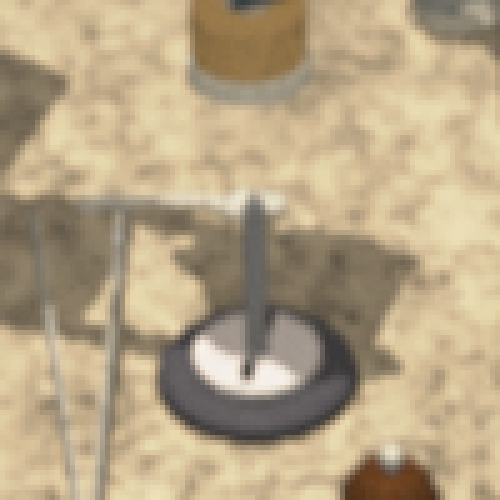

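View pics/w9.png

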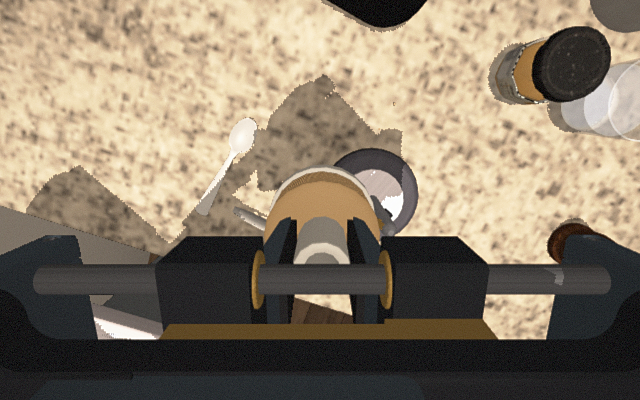

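>>> carry_out(motion=[[[0.4,0,0.8,0,0,0],[0.4,0,0.8,0,0,0],[0.19,0,0.39,0,0,0],[0,0,0,0,0,0],[0,0,0,0,0,0]]])

```text
clock: 11.82
tool_pos: [0.4408, -0.2159, 0.216]
orientation: [0.119, -0.119, 0.697, -0.697]
ft_force: [-0.7, 0.4, -2.0]
opening: 0.0273
```

```bash
python3 - <<'E'
from h import *
s=arm.read_state(); print(s['clock'],s['tool_pos'],s['ft_force'].round(1),s['q'].round(2));print(to([.4411,-.2164,.215]).round(2))
c=cam('wrist','w10')
P=pts(c).reshape(-1,3)
for lo,hi in [(.216,.226),(.178,.184)]:
    Q=P[(P[:,2]>lo)&(P[:,2]<hi)&(np.hypot(P[:,0]-.44,P[:,1]+.217)<.05)]
    print(lo,len(Q),Q.mean(0) if len(Q) else '')
c=cam('side')
cv2.imwrite('pics/s10.png',cv2.resize(c['pixels'][190:290,263:363,::-1],None,fx=6,fy=6,interpolation=cv2.INTER_CUBIC))
for X in ([.441,-.217,.134],[.443,-.217,.134],[.441,-.217,.034],[.441,-.217,.174]): print(X,((proj(c,X)-[263,190])*6).round(1))
c=cam('top','t10')
E
```

```text
11.825 [ 0.44078018 -0.21589657  0.21604701] [-0.7  0.4 -2. ] [-0.58  0.29  1.64  0.    1.21  0.66]
[-0.    0.03  0.02]
0.216 3800 [ 0.46001732 -0.20920493  0.2221972 ]
0.178 108 [ 0.47304715 -0.20520744  0.18144784]
[0.441, -0.217, 0.134] [292.8 234.2]
[0.443, -0.217, 0.134] [297.  233.8]
[0.441, -0.217, 0.034] [296.9 400.6]
[0.441, -0.217, 0.174] [291.1 164.3]
```

View pics/s10.png

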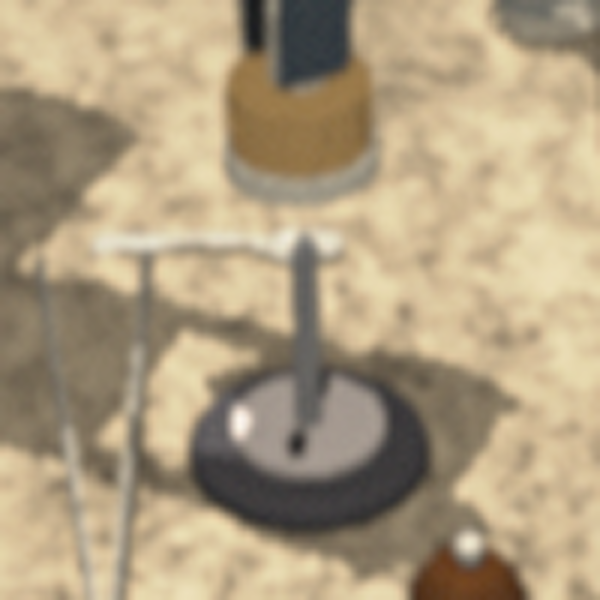

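View pics/w10.png

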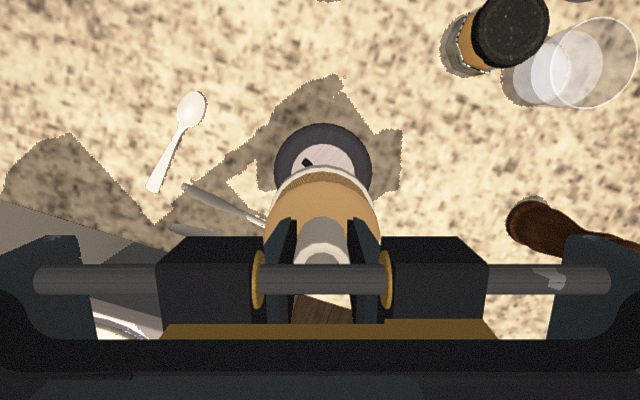

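The side view shows the spool axis at u≈302 and the spindle at about 303-305 (6x crop), aligned to about 1 mm along x. The wrist view shows the base about 1.5 px to the right, so I'll shift 1.2 mm along +z and start down while watching the forces.

>>> carry_out(motion=[[[0,0.4,0.04,0,0,0],[0,0.5,0,0,0,0],[0,0.35,0,0,0,0],[0,0.2,0,0,0,0],[0,0.15,0,0,0,0]]])

```text
clock: 12.6
tool_pos: [0.4413, -0.2178, 0.1678]
orientation: [0.119, -0.119, 0.697, -0.697]
ft_force: [-0.3, 0.9, -2.4]
opening: 0.0276
```

```bash
python3 - <<'E'
from h import *
s=arm.read_state(); print(s['clock'],s['tool_pos'],s['ft_force'].round(1),s['ft_torque'].round(2))
c=cam('side')
cv2.imwrite('pics/s11.png',cv2.resize(c['pixels'][190:290,263:363,::-1],None,fx=6,fy=6,interpolation=cv2.INTER_CUBIC))
E
```

```text
12.6 [ 0.44126621 -0.21779129  0.16783315] [-0.3  0.9 -2.4] [ 0.03 -0.    0.02]
```

View pics/s11.png

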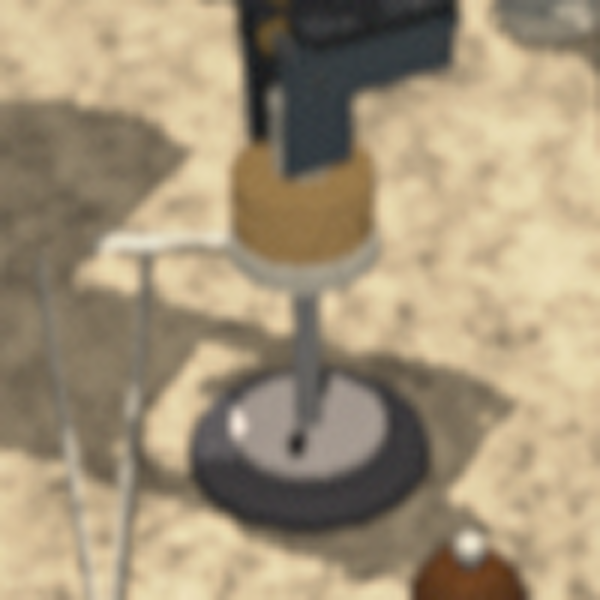

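The spool is over the tip with no contact force, and the spindle leaves the foot at its centre in the side view, (305,292). I'll keep going down through the catch.

>>> carry_out(motion=[[[0,0.1,0,0,0,0],[0,0.1,0,0,0,0],[0,0.1,0,0,0,0],[0,0.1,0,0,0,0],[0,0.1,0,0,0,0]]])

```text
clock: 13.28
tool_pos: [0.4412, -0.2177, 0.1529]
orientation: [0.119, -0.119, 0.697, -0.697]
ft_force: [0.2, 1.9, -1.9]
opening: 0.0276
```

```bash
python3 - <<'E'
from h import *
s=arm.read_state(); print(s['clock'],s['tool_pos'],s['ft_force'].round(1),s['ft_torque'].round(2),TR(s)[:,1].round(3))
E
```

```text
13.275 [ 0.44124114 -0.21766295  0.15294522] [ 0.2  1.9 -1.9] [ 0.62 -0.08  0.04] [ 0.  0. -1.]
```

>>> carry_out(motion=[[[0,0.15,0,0,0,0],[0,0.15,0,0,0,0],[0,0.15,0,0,0,0],[0,0.15,0,0,0,0],[0,0.15,0,0,0,0]]])

```text
clock: 13.9
tool_pos: [0.4412, -0.2178, 0.1303]
orientation: [0.119, -0.119, 0.697, -0.697]
ft_force: [0.1, 3.5, -0.8]
opening: 0.0271
```

>>> carry_out(motion=[[[0,0.2,0,0,0,0],[0,0.2,0,0,0,0],[0,0.2,0,0,0,0],[0,0.2,0,0,0,0],[0,0.2,0,0,0,0]]])

```text
clock: 14.52
tool_pos: [0.4412, -0.2178, 0.1002]
orientation: [-0.119, 0.119, -0.697, 0.697]
ft_force: [0.3, 2.5, -1.5]
opening: 0.0278
```

```bash
python3 - <<'E'
from h import *
s=arm.read_state(); print(s['clock'],s['tool_pos'],s['ft_force'].round(1),s['ft_torque'].round(2),TR(s)[:,1].round(3))
c=cam('side')
cv2.imwrite('pics/s12.png',cv2.resize(c['pixels'][190:290,263:363,::-1],None,fx=6,fy=6,interpolation=cv2.INTER_CUBIC))
E
```

```text
14.525 [ 0.44122972 -0.21778619  0.10020494] [ 0.3  2.5 -1.5] [ 0.49 -0.04  0.01] [-0. -0. -1.]
```

View pics/s12.png

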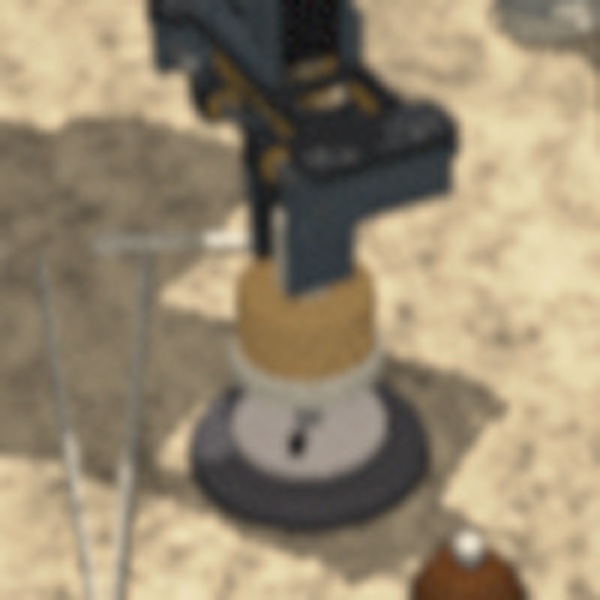

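The spool is sliding down the spindle with little force. I'll continue to the lugs, which should touch at a TCP reading of about 0.071.

>>> carry_out(motion=[[[0,0.25,0,0,0,0],[0,0.2,0,0,0,0],[0,0.2,0,0,0,0],[0,0.15,0,0,0,0],[0,0.1,0,0,0,0]]])

```text
clock: 15.2
tool_pos: [0.4412, -0.2178, 0.0733]
orientation: [0.119, -0.119, 0.697, -0.697]
ft_force: [0.3, 2.8, -1.9]
opening: 0.0275
```

>>> carry_out(motion=[[[0,0.05,0,0,0,0],[0,0.05,0,0,0,0],[0,0.05,0,0,0,0],[0,0,0,0,0,0],[0,0,0,0,0,0]]])

```text
clock: 15.82
tool_pos: [0.4419, -0.2181, 0.0704]
orientation: [-0.119, 0.118, -0.697, 0.698]
ft_force: [-3.5, 5.4, 26.2]
opening: 0.0274
```

```bash
python3 - <<'E'
from h import *
s=arm.read_state(); print(s['clock'],s['tool_pos'],s['ft_force'].round(1),s['ft_torque'].round(2),s['q'].round(2))
E
```

```text
15.825 [ 0.44186977 -0.21810495  0.07038115] [-3.5  5.4 26.2] [ 1.22  0.69 -0.03] [-0.58  0.49  1.81  0.    0.84  0.65]
```

The spool is standing on the lugs (Fz +26 N at reading 0.0704). I'll ease off 1 mm, then turn about the vertical in small steps.

>>> carry_out(motion=[[[0,-0.03,0,0,0,0],[0,0,0,0,-0.2,0],[0,0,0,0,-0.3,0],[0,0,0,0,-0.3,0],[0,0,0,0,-0.3,0]]])

```text
clock: 16.45
tool_pos: [0.4421, -0.2182, 0.0708]
orientation: [-0.173, 0.172, -0.685, 0.686]
ft_force: [1.0, 4.3, 12.0]
opening: 0.0274
```

```bash
cat > st.py <<'E'
from h import *
s=arm.read_state(); print(round(s['clock'],2),s['tool_pos'].round(4),s['ft_force'].round(1),s['ft_torque'].round(2),'q6',s['q'][5].round(3),'q1',s['q'][0].round(3),s['opening'].round(4),TR(s)[:,1].round(3))
E
python3 st.py
```

```text
Traceback (most recent call last):
  File "st.py", line 2, in <module>
    s=arm.read_state(); print(round(s['clock'],2),s['tool_pos'].round(4),s['ft_force'].round(1),s['ft_torque'].round(2),'q6',s['q'][5].round(3),'q1',s['q'][0].round(3),s['opening'].round(4),TR(s)[:,1].round(3))
                                                                                                                                                                        ^^^^^^^^^^^^^^^^^^
AttributeError: 'float' object has no attribute 'round'
```

>>> carry_out(motion=[[[0,0,0,0,-0.3,0],[0,0,0,0,-0.3,0],[0,0,0,0,-0.3,0],[0,0,0,0,-0.3,0],[0,0,0,0,-0.3,0]]])

```text
clock: 17.08
tool_pos: [0.4422, -0.2184, 0.0709]
orientation: [-0.244, 0.243, -0.663, 0.665]
ft_force: [0.1, 1.8, 11.3]
opening: 0.0275
```

```bash
sed -i "s/s\['opening'\].round(4)/s['opening']/" st.py; python3 st.py
```

```text
17.07 [ 0.4422 -0.2184  0.0709] [ 0.1  1.8 11.3] [ 0.51 -0.19 -0.2 ] q6 0.289 q1 -0.58 0.02746761190232656 [ 0.002 -0.001 -1.   ]
```

>>> carry_out(motion=[[[0,0,0,0,-0.3,0],[0,0,0,0,-0.3,0],[0,0,0,0,-0.3,0],[0,0,0,0,-0.3,0],[0,0,0,0,-0.3,0]]])

```text
clock: 17.7
tool_pos: [0.4423, -0.2184, 0.0709]
orientation: [-0.312, 0.311, -0.634, 0.636]
ft_force: [1.6, 2.5, 12.4]
opening: 0.0273
```

```bash
python3 st.py
```

```text
17.7 [ 0.4423 -0.2184  0.0709] [ 1.6  2.5 12.4] [ 0.46 -0.22 -0.14] q6 0.079 q1 -0.58 0.027310368106454402 [ 0.002 -0.001 -1.   ]
```

>>> carry_out(motion=[[[0,0,0,0,-0.3,0],[0,0,0,0,-0.3,0],[0,0,0,0,-0.3,0],[0,0,0,0,-0.3,0],[0,0,0,0,-0.3,0]]])

```text
clock: 18.32
tool_pos: [0.4424, -0.2185, 0.0709]
orientation: [-0.376, 0.375, -0.598, 0.6]
ft_force: [1.2, 2.6, 11.6]
opening: 0.0274
```

```bash
python3 st.py
```

```text
18.32 [ 0.4424 -0.2185  0.0709] [ 1.2  2.6 11.6] [ 0.4  -0.39 -0.16] q6 -0.13 q1 -0.58 0.02738777347645236 [ 0.003 -0.001 -1.   ]
```

>>> carry_out(motion=[[[0,0,0,0,-0.3,0],[0,0,0,0,-0.3,0],[0,0,0,0,-0.3,0],[0,0,0,0,-0.3,0],[0,0,0,0,-0.3,0]]])

```text
clock: 18.95
tool_pos: [0.4424, -0.2185, 0.0709]
orientation: [-0.437, 0.436, -0.555, 0.557]
ft_force: [1.8, 2.6, 10.4]
opening: 0.0272
```

```bash
python3 st.py
```

```text
18.95 [ 0.4424 -0.2185  0.0709] [ 1.8  2.6 10.4] [ 0.41 -0.42 -0.15] q6 -0.34 q1 -0.58 0.027248824286971784 [ 0.003 -0.001 -1.   ]
```

>>> carry_out(motion=[[[0,0,0,0,-0.3,0],[0,0,0,0,-0.3,0],[0,0,0,0,-0.3,0],[0,0,0,0,-0.3,0],[0,0,0,0,-0.3,0]]])

```text
clock: 19.58
tool_pos: [0.4424, -0.2185, 0.0708]
orientation: [-0.492, 0.492, -0.507, 0.509]
ft_force: [2.4, 3.1, 8.3]
opening: 0.0271
```

```bash
python3 st.py
```

```text
19.57 [ 0.4424 -0.2185  0.0708] [2.4 3.1 8.3] [ 0.43 -0.56 -0.13] q6 -0.549 q1 -0.58 0.027063894154931746 [ 0.003 -0.002 -1.   ]
```

>>> carry_out(motion=[[[0,0.015,0,0,-0.3,0],[0,0,0,0,-0.3,0],[0,0,0,0,-0.3,0],[0,0,0,0,-0.3,0],[0,0,0,0,-0.3,0]]])

```text
clock: 20.2
tool_pos: [0.4418, -0.2181, 0.0698]
orientation: [0.543, -0.542, 0.453, -0.454]
ft_force: [2.9, 3.4, -3.2]
opening: 0.0275
```

```bash
python3 st.py
```

```text
20.2 [ 0.4418 -0.2181  0.0698] [ 2.9  3.4 -3.2] [ 0.4  -0.59  0.02] q6 -0.759 q1 -0.58 0.02753696892593045 [ 0.001 -0.001 -1.   ]
```

Fz has fallen to -3 N and z has dropped: the slots have found the lugs. I'll press straight down.

>>> carry_out(motion=[[[0,0.05,0,0,0,0],[0,0.05,0,0,0,0],[0,0.04,0,0,0,0],[0,0,0,0,0,0],[0,0,0,0,0,0]]])

```text
clock: 20.82
tool_pos: [0.4416, -0.218, 0.0653]
orientation: [0.542, -0.542, 0.454, -0.454]
ft_force: [5.7, 2.2, -4.6]
opening: 0.0275
```

```bash
python3 st.py
```

```text
20.82 [ 0.4416 -0.218   0.0653] [ 5.7  2.2 -4.6] [ 0.34 -1.03 -0.02] q6 -0.757 q1 -0.58 0.02745654912220507 [ 0.001 -0.    -1.   ]
```

>>> carry_out(motion=[[[0,0.03,0,0,0,0],[0,0.03,0,0,0,0],[0,0.03,0,0,0,0],[0,0,0,0,0,0],[0,0,0,0,0,0]]])

```text
clock: 21.45
tool_pos: [0.4419, -0.2183, 0.0638]
orientation: [0.542, -0.542, 0.453, -0.455]
ft_force: [-0.8, 4.0, 25.0]
opening: 0.0271
```

```bash
python3 st.py; python3 - <<'E'
from h import *
c=cam('wrist','w13');c=cam('side')
cv2.imwrite('pics/s13.png',cv2.resize(c['pixels'][190:290,263:363,::-1],None,fx=6,fy=6,interpolation=cv2.INTER_CUBIC))
E
```

```text
21.45 [ 0.4419 -0.2183  0.0638] [-0.8  4.  25. ] [ 0.8   0.07 -0.01] q6 -0.757 q1 -0.58 0.027090947934169638 [ 0.002 -0.001 -1.   ]
```

View pics/s13.png

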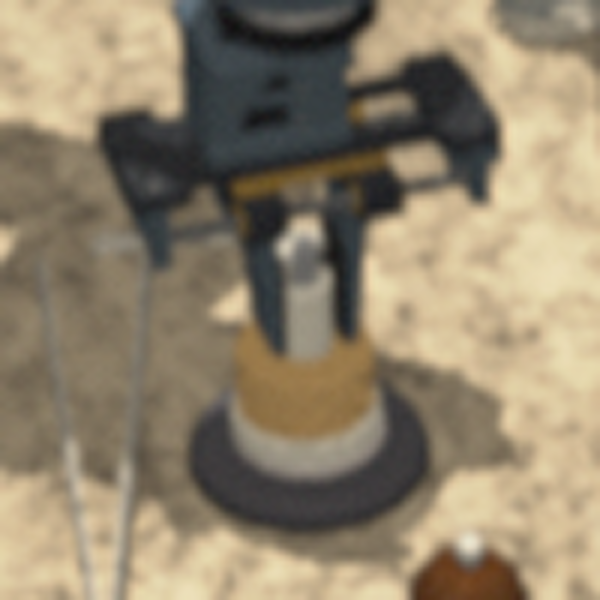

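View pics/w13.png

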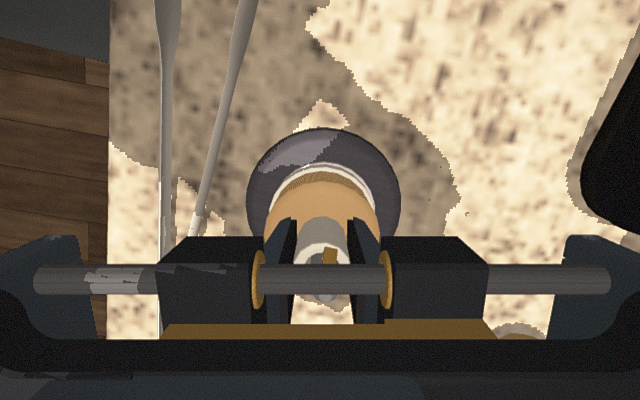

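The spool is home: reading 0.0638, 7 mm below the standing height, pressed with 25 N. The wrist view shows the brass catch over the neck at (329,256). I'll ease the press and let go.

>>> carry_out(motion=[[[0,-0.04,0,0,0,0],[0,0,0,0,0,0],[0,0,0,0,0,0],[0,0,0,0,0,0],[0,0,0,0,0,0]]])

```text
clock: 22.18
tool_pos: [0.4417, -0.2181, 0.0641]
orientation: [0.542, -0.542, 0.454, -0.454]
ft_force: [4.9, 2.4, 3.3]
opening: 0.0277
```

>>> carry_out(motion=[[[0,0,0,0,0,0],[0,0,0,0,0,0],[0,0,0,0,0,0],[0,0,0,0,0,0],[0,0,0,0,0,0]]], gripper=0.75)

```text
clock: 22.8
tool_pos: [0.4412, -0.2178, 0.0639]
orientation: [-0.542, 0.542, -0.454, 0.454]
ft_force: [-0.5, 0.5, -0.2]
opening: 0.0681
```

>>> carry_out(motion=[[[0,0,0,0,0,0],[0,0,0,0,0,0],[0,-0.3,0,0,0,0],[0,-0.5,0,0,0,0],[0,-0.6,0,0,0,0]]])

```text
clock: 23.42
tool_pos: [0.4412, -0.2177, 0.1067]
orientation: [-0.542, 0.542, -0.454, 0.454]
ft_force: [0.0, 0.2, -0.5]
opening: 0.0683
```

```bash
python3 st.py
```

```text
23.43 [ 0.4412 -0.2177  0.1067] [ 0.   0.2 -0.5] [-0.01 -0.14  0.03] q6 -0.757 q1 -0.58 0.06827996593908671 [-0.  0. -1.]
```

>>> carry_out(motion=[[[0,-0.8,0,0,0,0],[0,-0.8,0,0,0,0],[0,-0.8,0,0,0,0],[0,-0.8,0,0,0,0],[0,-0.6,0,0,0,0]]])

```text
clock: 24.05
tool_pos: [0.4413, -0.2178, 0.2216]
orientation: [0.542, -0.542, 0.453, -0.454]
ft_force: [-0.6, -0.8, -0.5]
opening: 0.068
```

```bash
python3 - <<'E'
from h import *
s=arm.read_state(); print(s['tool_pos'],TR(s).round(2).tolist())
c=cam('wrist','w14'); P=pts(c); Q=P[np.hypot(P[...,0]-.4415,P[...,1]+.2178)<.045]
for lo,hi in [(.1,.112),(.062,.076),(.022,.04),(.112,.14)]:
    q=Q[(Q[:,2]>lo)&(Q[:,2]<hi)]; print(lo,len(q),np.median(q[:,2]) if len(q) else '')
c=cam('side')
cv2.imwrite('pics/s14.png',cv2.resize(c['pixels'][190:290,263:363,::-1],None,fx=6,fy=6,interpolation=cv2.INTER_CUBIC))
E
```

```text
[ 0.44130464 -0.21783733  0.22155263] [[0.18, 0.0, 0.98], [-0.98, -0.0, 0.18], [0.0, -1.0, 0.0]]
0.1 407 0.10956009597783413
0.062 2433 0.07027675410403175
0.022 293 0.03518018506138372
0.112 264 0.12772167419495334
```

View pics/w14.png

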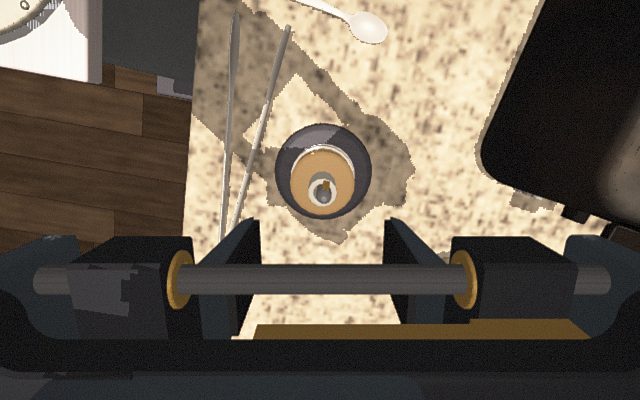

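View pics/s14.png

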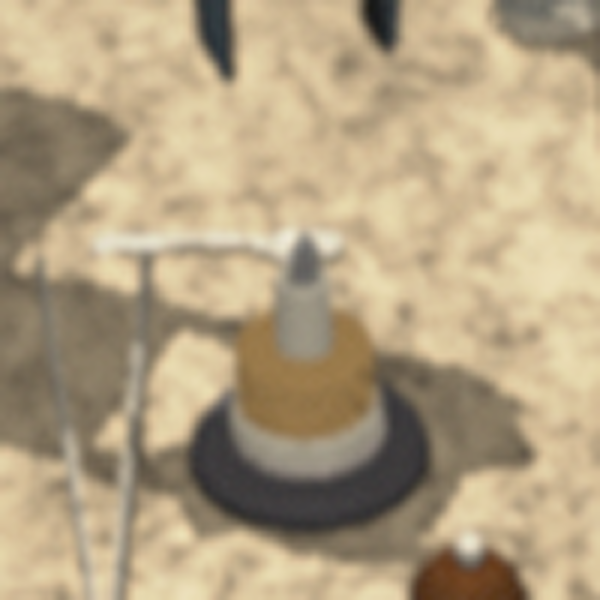

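Neck top measures 0.1096 (home is 0.110) and pack top 0.0703 (0.070). Next is a close look at the catch.

```bash
python3 - <<'E'
from h import *
c=cam('wrist'); im=c['pixels'][:,:,::-1]
cv2.imwrite('pics/w14z.png',cv2.resize(im[165:220,290:355],None,fx=9,fy=9,interpolation=cv2.INTER_NEAREST))
hsv=cv2.cvtColor(im,cv2.COLOR_BGR2HSV); P=pts(c)
m=(hsv[...,1]>120)&(hsv[...,0]<30)&(P[...,2]>.108)&(np.hypot(P[...,0]-.4415,P[...,1]+.2178)<.03)
Q=P[m]; print(len(Q), Q[:,2].min(),Q[:,2].max(), np.hypot(Q[:,0]-.4418,Q[:,1]+.2181).max(), [Q[Q[:,2]<.116].mean(0)])
E
```

```text
2235 0.11344258286861421 0.35643476858081313 0.030124643582847648 [array([ 0.44322174, -0.20511   ,  0.11499945])]
```

View pics/w14z.png

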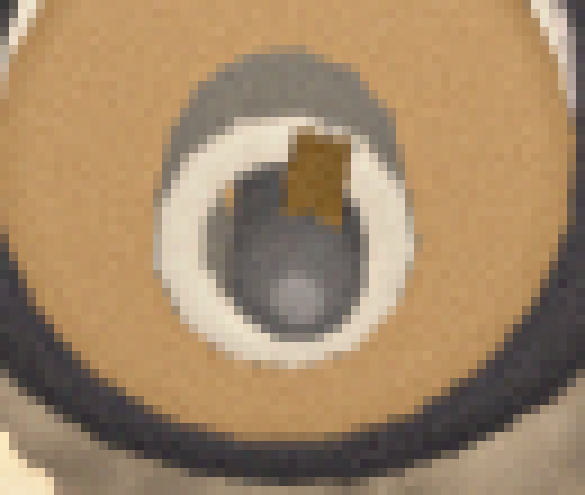

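The catch lies over the neck rim and reaches 13 mm from the axis, so it's fully sprung out. I'll compare the other things with the first top view and then hand in.

```bash
python3 - <<'E'
from h import *
c=cam('top','t15'); P=pts(c); a=cv2.imread('pics/top0.png').astype(int); b=c['pixels'][:,:,::-1].astype(int)
d=np.abs(a-b).max(2)
for n,(x,y) in dict(spoon=(307,228),jar=(398,155),glass=(424,155),mill=(455,205),mug=(238,153),tumb=(195,160),bowl=(160,230),tongs=(330,240)).items():
    print(n,(d[y-18:y+18,x-14:x+14]>40).mean().round(3))
print(arm.read_state()['ft_force'].round(1))
E
```

```text
spoon 0.032
jar 0.163
glass 0.0
mill 0.077
mug 0.0
tumb 0.0
bowl 0.0
tongs 0.619
[ 0.2  0.5 -0. ]
```

View pics/t15.png

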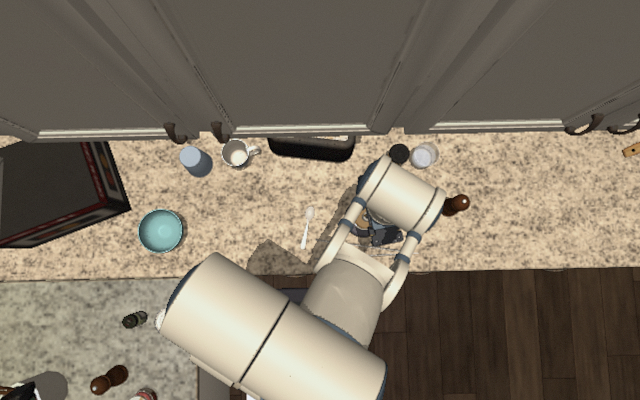

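In the top view the spoon, jar, glass, mill, mug, beaker and bowl are in their old places. The differences at the jar and mill come from the arm overlapping them, and the tongs are hidden under it. In the side view the tongs lie where they did before.

```bash
python3 -c "
from bench import arm
print(arm.finish_job())"
```

```text
the job is handed in; nothing more can be done
None
```

I put the spool on the spindle and turned it about 75–80° under light pressure until its slots dropped over the lugs. I then pressed it home, let go, raised the gripper clear and handed the job in at about 24 s.

- **Seating:** after release, the neck top measured 109.6 mm and the string pack top 70.3 mm. The fully home values are 110 and 70 mm.
- **Catch:** the wrist camera shows the brass catch lying over the neck rim, reaching 13 mm from the axis, so it has sprung out.
- **Forces:** wrist force peaked at about 26 N in the readings, which come only at the end of each move. It was about 0 N after I let go.
- **First grasp failed:** the fingers closed just above the neck. Both cameras showed the real fingertips about 39 mm higher than the stated TCP and fingertip distance imply. I lowered by the observed amount and gripped again. The spool wasn't moved.
- **Other things:** in the last top view they are where they started. The arm hid the tongs and partly covered the jar and mill. I judged the tongs from side-view pictures, where they looked unmoved.

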